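# Snap a drive case shut with press-stud pliers

## Task

Take the snap pliers out of their blue caddy and, with the jaws reaching in under the clear shelf, squeeze the press stud of the black drive case between them until it clicks fully shut. Use the pliers' jaws on both sides of the stud, not the fingers, then stand the pliers back upright in the caddy, let go, and leave the drives, the bumper case and the screwdriver where they are.

Things in the scene. Friction and masses are not known exactly. Their poses are not given: they have to be found in the camera images.
- pliers_grip (a point): Grip point of the spring-opened snap pliers (110 g, steel), midway between the red grip barrels at the handle ends. They stand jaws down in the caddy. z: up along the pliers, away from the jaws; y: the line on which handles and jaws close; x: across their flat. Barrels: 14 mm diameter, 18 mm long along x, 64 mm over their outsides when open. Held at 60 mm the pliers stay open and do not slip.
- pliers_jaws (a point): Midway between the jaw pads of the open pliers, 91 mm below pliers_grip on their z axis. Pads: 12 mm along x, 14 mm tall; gap 29 mm open; each 1 mm off the barrels' width takes 0.5 mm off the gap. Closed on the shut stud, barrels are 33 mm over their outsides and the pad middle is 98 mm from the line between the barrels. Jaws: 50 mm over their outsides, 12 mm thick (14 at the pivot pin).
- plier_arm (a joint): Closing angle of the pliers (rad): 0 = open, 0.48 = jaws closed on the shut stud, 0.56 = end stop. The return spring pushes each barrel outward with about 6.5 N when open, 11 N when closed; snapping the stud adds about 4 N, so 20 to 25 N of grip on the barrels closes it. The handles follow the fingers out when these open.
- pliers: The pliers' one half with all it carries; origin at the middle of the underside of the open jaw tips, axes as for pliers_grip, which lies 98 mm above it.
- caddy_floor (a point): Centre of the inner floor of the fixed blue caddy, 6 mm above the white laminate; the open jaw tips stand on it. z up; y: long way of the slot, along which the pliers close (either way round). The slot is 62 mm long (y) and 16 mm wide (x) up to 30 mm above this point, then flares to about 35 mm wide at the mouth, 46 mm above this point.
- stand: Fixed aluminium base plate (150 x 120 x 8 mm) carrying the case and a clear shelf. Origin on the laminate straight below the press stud; x points from the open front side back along the case, y across it (the line on which the stud closes), z up. The base runs from 27 mm before the origin to 123 mm behind it. The space in front is free.
- shelf_edge (a point): Middle of the clear shelf's front edge (aluminium strip), axes as the stand's. Shelf 135 x 120 (y) x 6 mm, on two posts at the back, underside 168 and top 174 mm above the laminate; the edge is 20 mm in front of the stud. It bars the way from straight above: come from the front, the tool leaning 30 to 45 degrees from vertical (fingers pointing down and towards the stand's +x).
- case: Black drive case (110 x 25 x 78 mm, long way along the stand's x, from 15 mm before to 95 mm behind the stud) standing in the stand, with all it carries. Origin at the middle of the underside below the stud, 10 mm above the laminate; axes as the stand's. It can rock sideways about 0.05 rad each way against a weak spring, so it follows the jaws.
- left_cap (a point): Centre (outermost point, towards the stand's +y) of the left stud cap, about 108 mm above the laminate, 20 mm above the case's top edge; the ear ends 9 mm above it.
- right_cap (a point): Centre (outermost point, towards -y) of the right stud cap. The two outermost points are 14 mm apart when the stud is fully shut, 17 to 20 mm at the start.
- drive_a_mid (a point): Centre of a black external drive standing on its long edge on the laminate (112 x 19 x 78 mm tall): leave alone.
- drive_b_mid (a point): Centre of a second such drive: leave alone.
- bumper: Grey open bumper case (76 x 110 x 18 mm) lying on the back part of the clear shelf: leave alone. Origin at the middle of its underside.
- screwdriver: Small screwdriver, 150 mm long, lying on the laminate: leave alone.
- left_half: The case's hinged shell on the stand's +y side, with an orange ear (16 mm wide, 3 mm thick) standing up at the front and on it a domed steel stud cap (radius 6.5 mm, 4 mm proud). Origin on its hinge line at the case's lower edge. The hinge is stiff: about 7 N at the cap moves it and it stays where it is left.
- right_half: The same on the -y side. Both shells stand slightly open at the start, each leaning outward.
Things that resemble listed ones, but are neither listed nor needed, are in the scene too. Leave any green look-alike of the stand alone.

How it is judged:
By the outcome, as a careful person would: the job done as asked, in the order asked, and still so for the second after the job is handed in, with the robot touching nothing.
It also fails if it takes over 58 s, if anything falls off the work surface, if the arm or the gripper's body presses on something with over 40 N, if the wrist force passes 120 N, or if a joint passes its speed limit or range.

## Robot

A 6-joint arm with a two-finger parallel gripper is mounted at the origin on the work surface. World frame = base frame: x ahead of the robot, y to its left, z up, the work surface at z = 0. Lengths are in mm, angles in rad, forces in N, time in s.
With the tool pointing down it reaches from about 275 to 825 mm from the base axis. Payload 5.2 kg.
Tool frame: the origin (TCP) lies at the very end of the fingers, on their centre line; the grasp point (between the pads) lies 19 mm behind it; z points along the fingers, y is the line along which they close (so a half turn about z gives the same grasp; the last joint's range is limited). The gripper opens to 93 mm and grips with 3 to 60 N. Pads are 15 mm wide; open, the fingers measure 128 mm over their backs; the gripper's body (75 mm by 188 mm) begins 65 mm behind the grasp point.
Start: joints at [1.132, 0.259, 1.535, -0, 1.348, -0.203], TCP at [128.469, 534.79, 218.653] pointing down, gripper open.
Joint ranges: [-3.14, 3.14], [-0.91, 2.08], [0.19, 2.58], [-1.22, 4.36], [0.22, 2.71], [-3.12, 3.12]. Speed limits (rad/s): [2.57, 2.57, 3.14, 3.14, 3.14, 3.14].

## Interface

Orientations are given as [roll, pitch, yaw] about the fixed x, y, z axes, in that order (R = Rz(yaw) Ry(pitch) Rx(roll)).
In Python, from bench import robot gives the robot as it stands. The module is installed in compiled form; this text tells all that it offers. Calls block until the motion is done:
- robot.move_ptp(position, orientation): joint-space move of the TCP to a pose.
- robot.move_linear(position, ori=None, speed=150, f_stop=None): straight line of the TCP; ori=None keeps the orientation; speed is the mean speed in mm/s. With f_stop (N) it stops when the force on the tool has changed by that much, and returns True; else False.
- robot.move_j(angles): joint-space move.
- robot.move_gripper(opening): opening from 0.0 (shut) to 1.0 (fully open); the grip force is fixed at half the most; returns when the fingers have stopped.
- robot.sleep(seconds).
- robot.inverse_kinematics(position, orientation): joint angles nearest the present ones, or None.
- robot.get_image(name): name is "scene" or "top" or "wrist"; returns a dict with "img" (400x640x3 uint8, blue, green, red), "fovy" (degrees; the focal length in pixels is half the picture's height over the tangent of half this angle, whatever the lens; pixels are square), "cx", "cy" (the principal point, pixels), "eye" and "orientation" of the camera in the world. Camera axes: x right, y down, z forward; pixel columns grow to the right and rows downward; lengths in mm; the calibration is good to about 2 mm. The wrist camera is an equidistant fisheye: a pixel r from the principal point sees the ray r / f radians off the axis. A picture is of the moment at which its call begins. There is no depth.
A pose or a line that the arm cannot do raises robot.MotionError and nothing moves.
- robot.hand_in(): hands the job in; it is judged then, once.
Readings, each from a call of its own:
- robot.current_t(): time.
- robot.current_qpos(): joint angles.
- robot.current_joint_vel(): joint speeds.
- robot.current_joint_efforts(): joint torques, N m.
- robot.current_tcp_pos(): TCP position.
- robot.current_eef_rot(): TCP orientation.
- robot.current_contact_force(): force on the tool from outside, world axes, zero at the start.
- robot.current_ft_torque(): the same for the moment, N m.
- robot.current_gripper_width(): opening from 0.0 (shut) to 1.0 (fully open).
- robot.current_finger_force(): force on a finger pad.
Only numpy, scipy, OpenCV 4.12 (cv2) and the standard library are available. Lean on these libraries where they do the work, as an engineer would, in place of code of your own. Each camera call takes 0.05 s, during which the arm holds its last target. There are 200 camera calls.

## Working session

There is one attempt and no reset: what is moved stays moved. The work goes in short steps, each a Python script; the robot and the scene stay as the last script left them, time stands still between calls to the robot, and variables do not carry over. Pictures are saved under pics/ and viewed, at most 11 in all, crops included, and the job is handed in when it is done.

```bash
mkdir -p pics; cat > h.py <<'E'
import numpy as np, cv2
from bench import robot
from scipy.spatial.transform import Rotation as R
def cam(n):
    d=robot.get_image(n); return d
def Rm(o):
    o=np.array(o,float)
    if o.shape==(3,3): return o
    return R.from_euler('xyz',o).as_matrix() if o.size==3 else R.from_quat(o).as_matrix()
def ray(d,u,v,fish=False):
    f=200/np.tan(np.radians(d['fovy'])/2); x=(u-d['cx'])/f; y=(v-d['cy'])/f
    if fish:
        r=np.hypot(x,y); s=np.sin(r)/r if r>1e-9 else 1; c=np.array([x*s,y*s,np.cos(r)])
    else: c=np.array([x,y,1.])
    c=Rm(d['orientation'])@c; return np.array(d['eye'],float),c/np.linalg.norm(c)
def plane(d,u,v,z,fish=False):
    e,r=ray(d,u,v,fish); return e+r*(z-e[2])/r[2]
def tri(rs):
    A=sum(np.eye(3)-np.outer(r,r) for e,r in rs); b=sum((np.eye(3)-np.outer(r,r))@e for e,r in rs)
    p=np.linalg.solve(A,b); return p,[np.linalg.norm(np.cross(p-e,r)) for e,r in rs]
def proj(d,p,fish=False):
    c=Rm(d['orientation']).T@(np.array(p)-d['eye']); f=200/np.tan(np.radians(d['fovy'])/2)
    if fish:
        t=np.arctan2(np.hypot(c[0],c[1]),c[2]); h=np.hypot(c[0],c[1]); return np.array([d['cx']+f*t*c[0]/h,d['cy']+f*t*c[1]/h])
    return np.array([d['cx']+f*c[0]/c[2],d['cy']+f*c[1]/c[2]])
E
python3 - <<'E'
from h import *
import pickle
D={n:cam(n) for n in("scene","top","wrist")}
pickle.dump(D,open('d0.pkl','wb'))
for n,d in D.items():
    print(n,d['fovy'],d['cx'],d['cy'],d['eye'],d['orientation'])
    cv2.imwrite(f'pics/{n}0.png',d['img'])
print(robot.current_eef_rot(),robot.current_t())
E
```

```text
scene 54.37079336011112 319.90908073526487 199.07072407628317 [812.54954227 326.09959686 825.61619713] [-2.51797525 -0.01158215  2.50457605]
top 50.05599223272625 316.07995415992065 203.0353233146711 [ 365.02906044 -101.84545458 1112.27980914] [-2.99574038  0.00348705 -1.57637409]
wrist 65.70646984690485 317.97386938468264 198.69221359550872 [ 52.8948202  552.35916858 383.65815754] [2.86022504e+00 1.20580390e-03 1.33514078e+00]
[-3.14025765e+00 -2.59227345e-04  2.90578503e+00] 0.15
```

View pics/scene0.png

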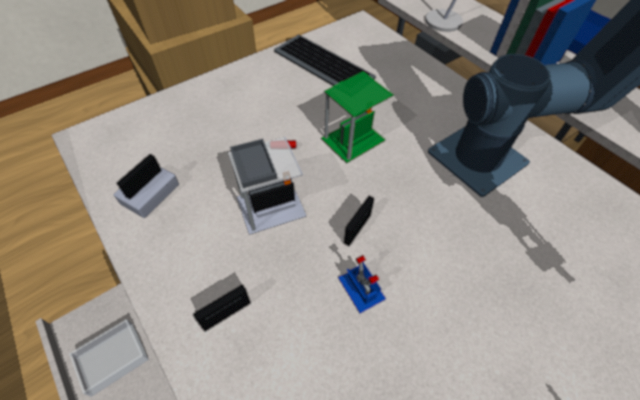

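View pics/top0.png

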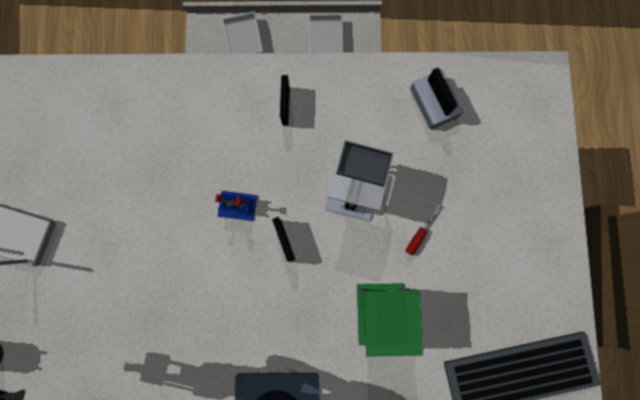

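The scene view shows the caddy at about (362,285) with red barrels at (361,261) and (374,280), the case under the shelf at (272,195) and the green look-alike at (355,115). In the top view the caddy is at (238,206), the stand at (358,185) with its open front toward the robot, and a drive at (284,240).

```bash
python3 - <<'E'
from h import *
import pickle
D=pickle.load(open('d0.pkl','rb'))
s,t=D['scene']['img'],D['top']['img']
def up(im,x,y,w,h,W,H): return cv2.resize(im[y:y+h,x:x+w],(W,H),interpolation=cv2.INTER_CUBIC)
a=np.vstack([np.hstack([up(s,215,120,110,80*110//110,400,290),up(s,320,240,80,58,400,290)]),np.hstack([up(t,310,130,110,80,400,290),up(t,205,180,80,58,400,290)])])
cv2.imwrite('pics/crop0.png',a)
for n in('scene','top'):
    im=D[n]['img']; hsv=cv2.cvtColor(im,cv2.COLOR_BGR2HSV); h,S,v=cv2.split(hsv)
    for nm,m in dict(red=((h<5)|(h>172))&(S>150)&(v>70),blue=(h>105)&(h<130)&(S>150)&(v>60),orange=(h>=6)&(h<20)&(S>140)&(v>90)).items():
        k,l,st,c=cv2.connectedComponentsWithStats(m.astype(np.uint8))
        for i in range(1,k):
            if st[i,4]>=4: print(n,nm,st[i],c[i].round(1),cv2.minAreaRect(np.argwhere(l==i)[:,::-1].astype(np.float32)) if nm=='blue' else '')
E
```

```text
scene red [548   0  24  14 108] [557.8   6.1] 
scene red [289 141   7   7  40] [292.3 143.6] 
scene red [357 256   8   7  34] [360.4 259.3] 
scene red [369 276   9   7  43] [373.1 278.8] 
scene blue [ 540    0   70   65 2129] [573.9  29.9] ((568.0000610351562, 31.499998092651367), (43.133514404296875, 81.31727600097656), 45.0)
scene blue [339 267  46  45 884] [360.4 290.7] ((361.4234924316406, 286.9814147949219), (42.969905853271484, 29.33986473083496), 58.671302795410156)
scene blue [364 266   7  13  52] [366.2 272.6] ((365.1922912597656, 272.0384521484375), (11.371355056762695, 5.824352264404297), 56.3099365234375)
scene orange [286   0  14   4  33] [291.8   1.1] 
scene orange [248   0  69  25 296] [274.1  13. ] 
scene orange [283   4   4   2   4] [284.5   4.2] 
scene orange [   0   61  132   57 1015] [63.9 87.7] 
scene orange [367 109   4   4  10] [368.6 110.7] 
scene orange [284 180   7   5  25] [286.9 182. ] 
top red [216 195   4   6  20] [217.6 197.6] 
top red [236 198   5   7  28] [237.8 200.9] 
top red [407 228  20  26 213] [416.2 240.6] 
top blue [219 192  38  28 583] [237.1 206.3] ((237.14999389648438, 205.4499969482422), (35.21391677856445, 24.607318878173828), 8.130102157592773)
```

View pics/crop0.png

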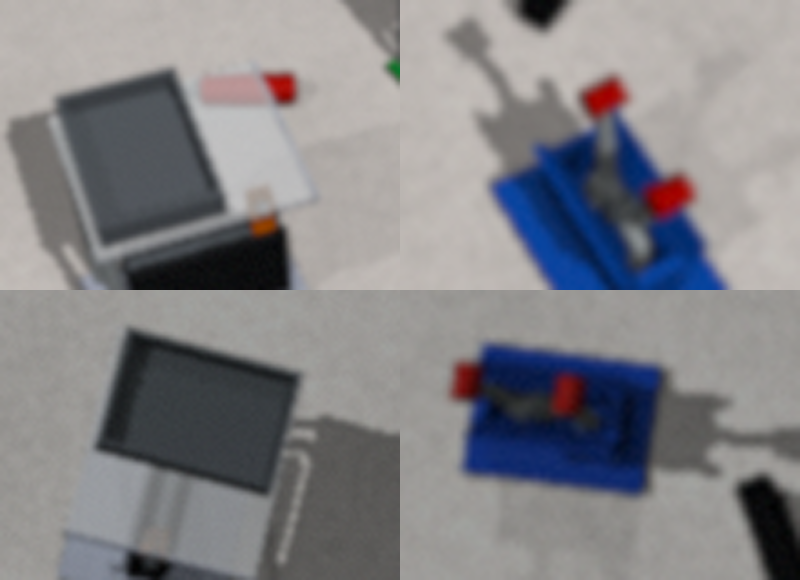

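```bash
python3 - <<'E'
from h import *
import pickle
D=pickle.load(open('d0.pkl','rb'))
S,T=D['scene'],D['top']
sc=[(360.4,259.3),(373.1,278.8)];tp=[(217.6,197.6),(237.8,200.9)]
for a in sc:
    for b in tp: p,e=tri([ray(S,*a),ray(T,*b)]); print(a,b,p.round(1),np.round(e,1))
# caddy outline
hsv=cv2.cvtColor(T['img'],cv2.COLOR_BGR2HSV); m=cv2.inRange(hsv,(105,150,50),(130,255,255)); m=cv2.morphologyEx(m,cv2.MORPH_CLOSE,np.ones((7,7)))
c=max(cv2.findContours(m,0,2)[0],key=cv2.contourArea); r=cv2.minAreaRect(c); print(r,[plane(T,*q,52).round(0) for q in cv2.boxPoints(r)])
for q in [(350,205)]: print('stud top view ~',plane(T,*q,110).round(1))
print('ear scene at z115',plane(S,286.9,182,115).round(1))
# shelf top front edge corners in top img crop coords -> (310+x*110/400,130+y*80/290)
for q in [(63,535-290),(265,575-290),(128,328-290),(300,375-290)]:
    u,v=310+q[0]*110/400,130+q[1]*80/290; print(u,v,plane(T,u,v,174).round(1),plane(T,u,v,192).round(1))
E
```

```text
(360.4, 259.3) (217.6, 197.6) [530.1 112.8 155. ] [15.1 15.1]
(360.4, 259.3) (237.8, 200.9) [520.   86.4 104.7] [1. 1.]
(373.1, 278.8) (217.6, 197.6) [527.9 134.6 106. ] [0.8 0.8]
(373.1, 278.8) (237.8, 200.9) [517.7 108.5  53.4] [15.1 15.1]
((237.14999389648438, 205.4499969482422), (35.21391677856445, 24.607318878173828), 8.130102157592773) [array([492., 146.,  52.]), array([553., 139.,  52.]), array([540.,  51.,  52.]), array([479.,  59.,  52.])]
stud top view ~ [ 507.1 -179.3  110. ]
ear scene at z115 [ 534.8 -164.2  115. ]
327.325 197.58620689655174 [ 514.9 -124.4  174. ] [ 512.1 -123.9  192. ]
382.875 208.6206896551724 [ 489.5 -246.8  174. ] [ 487.1 -244.   192. ]
345.2 140.48275862068965 [ 645.5 -166.   174. ] [ 640.1 -164.8  192. ]
392.5 153.44827586206895 [ 614.6 -272.   174. ] [ 609.8 -268.7  192. ]
```

```bash
cat >> h.py <<'E'
def ori(z,y):
    z=np.array(z,float);z/=np.linalg.norm(z); y=np.array(y,float); y-=z*(y@z); y/=np.linalg.norm(y)
    return R.from_matrix(np.c_[np.cross(y,z),y,z]).as_euler('xyz')
def lean(yaw,a,s=1):  # stand yaw, lean angle, sign of tool y
    return ori([np.sin(a)*np.cos(yaw),np.sin(a)*np.sin(yaw),-np.cos(a)],[-s*np.sin(yaw),s*np.cos(yaw),0])
E
python3 - <<'E'
from h import *
yaw=np.radians(-12); stud=np.array([521.7,-189.6,108]); X=np.array([np.cos(yaw),np.sin(yaw),0])
for s in(1,-1):
    pk=ori([0,0,-1],[s*8,s*48,0])
    for z in (86,190): print(s,'pick',z,robot.inverse_kinematics([524,110.5,z],pk))
    for a in (35,40):
        A=np.radians(a); d=X*np.sin(A)-np.array([0,0,np.cos(A)])
        for L,back in((79,0),(79,80),(79,130)):
            print(s,a,back,robot.inverse_kinematics(stud-d*L-X*back,lean(yaw,A,s)))
E
```

```text
1 pick 86 [-5.72553680e-04  3.60047346e-01  1.74589161e+00  0.00000000e+00
  1.03565369e+00 -1.40622020e+00]
1 pick 190 [-5.72553680e-04  2.53943694e-01  1.61359379e+00  0.00000000e+00
  1.27405517e+00 -1.40622020e+00]
1 35 0 [-0.83876368 -0.07965159  2.22250223  0.65699522  0.58569896 -2.67982916]
1 35 80 [-1.06370278 -0.26709871  2.35807731  0.69046774  0.74655585 -2.87066738]
1 35 130 [-1.30647762 -0.41448301  2.43015561  0.6833963   0.94130639 -3.02938361]
1 40 0 [-0.91012817 -0.10061108  2.31540519  0.91690801  0.54935563 -2.98321822]
1 40 80 None
1 40 130 [-1.53824566 -0.47770529  2.51899015  0.79435038  1.0649329   2.99501173]
-1 pick 86 [-5.72553680e-04  3.60047346e-01  1.74589161e+00 -4.44089210e-16
  1.03565369e+00  1.73537245e+00]
-1 pick 190 [-5.72553680e-04  2.53943694e-01  1.61359379e+00 -4.44089210e-16
  1.27405517e+00  1.73537245e+00]
-1 35 0 [-0.83876368 -0.07965159  2.22250223  0.65699522  0.58569896  0.46176349]
-1 35 80 [-1.06370278 -0.26709871  2.35807731  0.69046774  0.74655585  0.27092527]
-1 35 130 [-1.30647762 -0.41448301  2.43015561  0.6833963   0.94130639  0.11220904]
-1 40 0 [-0.91012817 -0.10061108  2.31540519  0.91690801  0.54935563  0.15837444]
-1 40 80 [-1.19909501 -0.30372952  2.44938538  0.87241018  0.77750042  0.00492198]
-1 40 130 [-1.53824566 -0.47770529  2.51899015  0.79435038  1.0649329  -0.14658093]
```

```bash
python3 - <<'E'
from h import *
import pickle
yaw=np.radians(-12); stud=np.array([521.7,-189.6,108]); X=np.array([np.cos(yaw),np.sin(yaw),0]); Y=np.array([-X[1],X[0],0])
pk=ori([0,0,-1],[-8,-48,0]); W={}
robot.move_ptp([494,110.5,200],pk); W['c1']=cam('wrist')
robot.move_linear([444,110.5,200]); W['c2']=cam('wrist')
a=np.radians(35); d=X*np.sin(a)-np.array([0,0,np.cos(a)])
p=stud-d*79-X*130+[0,0,50]
robot.move_ptp(p+Y*50,lean(yaw,a,-1)); W['s1']=cam('wrist')
robot.move_linear(p-Y*10); W['s2']=cam('wrist')
pickle.dump(W,open('w.pkl','wb'))
cv2.imwrite('pics/w1.png',cv2.resize(np.vstack([np.hstack([W['c1']['img'],W['c2']['img']]),np.hstack([W['s1']['img'],W['s2']['img']])]),(800,500),interpolation=cv2.INTER_AREA))
print(robot.current_t(),robot.current_tcp_pos())
E
```

```text
4.625 [ 348.37893585 -161.87732159  222.38660487]
```

View pics/w1.png

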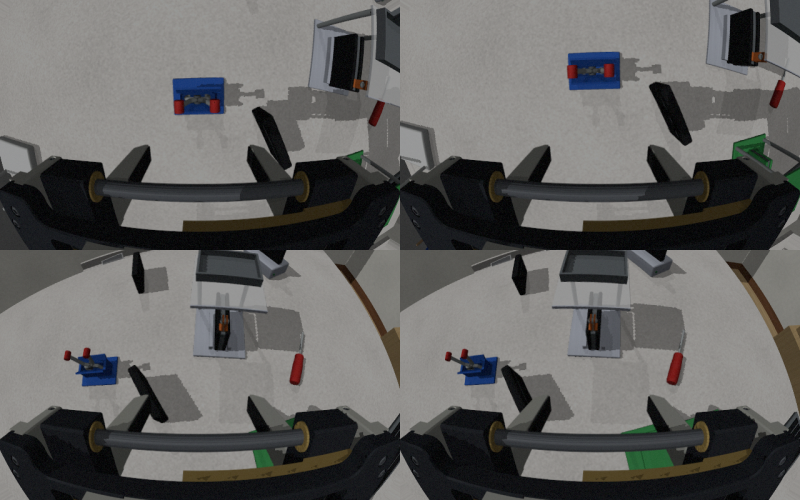

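The wrist views show the caddy with its barrels at about (198,100) in the first panel. They also show the case front with its ears under the shelf at (222,320) in the third panel and (593,320) in the fourth.

```bash
python3 - <<'E'
from h import *
import pickle
W=pickle.load(open('w.pkl','rb'))
def blobs(im,lo,hi,mn=15):
    hsv=cv2.cvtColor(im,cv2.COLOR_BGR2HSV); hsv[...,0]=(hsv[...,0].astype(int)+90)%180
    m=cv2.inRange(hsv,lo,hi); k,l,st,c=cv2.connectedComponentsWithStats(m)
    return [(st[i].tolist(),c[i].round(1).tolist()) for i in range(1,k) if st[i,4]>mn]
for n in W:
    im=W[n]['img']
    print(n,'red',blobs(im,(82,150,60),(95,255,255)))
    print(n,'or',blobs(im,(97,120,60),(108,255,255)))
a=[cv2.resize(W[n]['img'][80:180,c-50:c+50],(400,400),interpolation=cv2.INTER_CUBIC) for n,c in(('s1',355),('s2',308))]
cv2.imwrite('pics/s12.png',np.hstack(a))
E
```

```text
c1 red [([279, 161, 15, 21, 282], [285.4, 170.9]), ([336, 160, 15, 21, 297], [343.0, 169.4]), ([596, 163, 20, 39, 271], [605.0, 181.8])]
c1 or [([565, 126, 16, 17, 174], [571.3, 133.7]), ([584, 129, 4, 15, 28], [585.5, 136.4])]
c2 red [([327, 102, 15, 21, 304], [333.8, 112.0]), ([268, 104, 15, 21, 285], [274.7, 114.1]), ([598, 128, 19, 44, 380], [606.6, 147.8])]
c2 or [([562, 83, 16, 17, 179], [568.3, 90.8])]
s1 red [([133, 157, 10, 14, 97], [136.9, 162.9]), ([103, 161, 8, 13, 75], [106.2, 167.2]), ([464, 166, 22, 49, 705], [474.9, 190.2])]
s1 or [([562, 48, 57, 92, 999], [591.0, 92.8]), ([356, 104, 3, 11, 26], [356.7, 109.0]), ([362, 104, 3, 12, 29], [362.8, 109.8]), ([350, 117, 7, 13, 70], [352.6, 122.6]), ([361, 123, 4, 7, 18], [362.3, 126.2])]
s2 red [([98, 159, 8, 12, 72], [101.4, 164.4]), ([72, 163, 8, 13, 61], [75.3, 168.7]), ([427, 164, 26, 51, 793], [439.7, 189.4])]
s2 or [([557, 44, 57, 90, 984], [585.5, 89.0]), ([303, 102, 4, 12, 32], [304.8, 107.4]), ([310, 103, 3, 12, 28], [310.9, 108.2]), ([301, 117, 5, 11, 45], [303.2, 122.5]), ([312, 117, 4, 11, 42], [313.6, 122.2])]
```

View pics/s12.png

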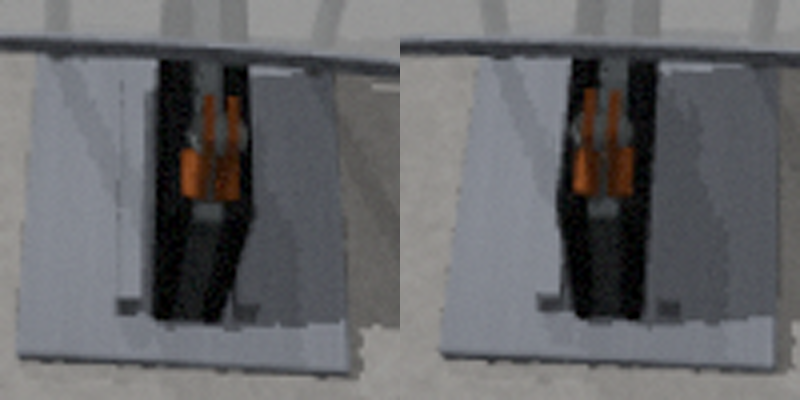

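```bash
python3 - <<'E'
from h import *
import pickle
W=pickle.load(open('w.pkl','rb'))
f=lambda n,u,v: ray(W[n],u,v,True)
def P(l): p,e=tri([f(*q) for q in l]); return p.round(1),np.round(e,1)
print('barrels',P([('c1',285.4,170.9),('c2',274.7,114.1)]),P([('c1',343,169.4),('c2',333.8,112)]))
print('barrels4',P([('c1',285.4,170.9),('c2',274.7,114.1),('s1',106.2,167.2),('s2',75.3,168.7)]),P([('c1',343,169.4),('c2',333.8,112),('s1',136.9,162.9),('s2',101.4,164.4)]))
print('eartop L,R,mid',P([('s1',356.7,109),('s2',304.8,107.4)]),P([('s1',362.8,109.8),('s2',310.9,108.2)]),P([('s1',359.75,109.4),('s2',307.85,107.8)]))
for n,u in(('s1',359.75),('s2',307.85)):
    print(plane(W[n],u,{'s1':109.4,'s2':107.8}[n],117,True).round(1))
for n,L,Rr in(('s1',(309.5,169.2),(392,173)),('s2',(268.5,168.2),(351.7,172))):
    a,b=[plane(W[n],*q,0,True) for q in(L,Rr)]; print('base front z0',a.round(1),b.round(1),np.linalg.norm(a-b).round(1),np.degrees(np.arctan2(*(a-b)[1::-1])).round(1))
# orange detail c1,c2
for n in('c1','c2'):
    print(n,plane(W[n],*((571.3,133.7) if n=='c1' else (568.3,90.8)),117,True).round(1))
# caddy outline
for n in('c1','c2'):
    hsv=cv2.cvtColor(W[n]['img'],cv2.COLOR_BGR2HSV); m=cv2.inRange(hsv,(105,130,40),(130,255,255)); m=cv2.morphologyEx(m,cv2.MORPH_CLOSE,np.ones((9,9)))
    c=max(cv2.findContours(m,0,2)[0],key=cv2.contourArea); r=cv2.minAreaRect(c); q=[plane(W[n],*x,0,True)[:2].round(0) for x in cv2.boxPoints(r)]; print(r,q)
E
```

```text
barrels (array([524.9, 133.8, 107.2]), array([0.1, 0.1])) (array([518.2,  85.3, 107.5]), array([0.1, 0.1]))
barrels4 (array([525. , 133.7, 107.5]), array([0.1, 0.1, 0.3, 0.2])) (array([518.4,  85. , 107.1]), array([0.4, 0.2, 0.3, 0.3]))
eartop L,R,mid (array([ 522. , -184. ,  115.3]), array([0.2, 0.2])) (array([ 519.4, -190.5,  115.5]), array([0.1, 0.1])) (array([ 520.7, -187.3,  115.3]), array([0.2, 0.2]))
[ 519.4 -186.7  117. ]
[ 519.7 -187.1  117. ]
base front z0 [ 510.5 -124.3    0. ] [ 480.6 -239.9    0. ] 119.4 75.5
base front z0 [ 511.6 -123.9    0. ] [ 480.7 -239.2    0. ] 119.4 75.0
c1 [ 525.2 -158.9  117. ]
c2 [ 520.3 -158.7  117. ]
((316.9999694824219, 153.0), (57.99999237060547, 79.99998474121094), 90.0) [array([564., 148.]), array([548.,  55.]), array([479.,  65.]), array([495., 161.])]
((310.1291809082031, 112.70640563964844), (58.815879821777344, 81.37162780761719), 88.33971405029297) [array([563., 150.]), array([550.,  56.]), array([480.,  64.]), array([494., 160.])]
```

Barrels measure 49 mm apart at z ≈ 106, against an expected 50 mm and 104 mm. The stud is at about (521,-188,107), with the base front edge 119.4 mm long and stand yaw -14.8°. These agree with the text, so I'll pick the pliers.

```bash
python3 - <<'E'
from h import *
pk=ori([0,0,-1],[-6.6,-48.6,0]); g=np.array([522.0,109.6,86])
robot.move_ptp(g+[0,0,130],pk)
print(robot.move_linear(g+[0,0,40],speed=200), robot.move_linear(g,speed=80,f_stop=15))
robot.move_gripper(60/93)
print(robot.current_gripper_width()*93,robot.current_finger_force(),robot.current_contact_force(),robot.current_tcp_pos())
print(robot.move_linear(g+[0,0,12],speed=50,f_stop=15),robot.current_gripper_width()*93,robot.current_finger_force(),robot.current_contact_force())
print(robot.move_linear(g+[0,0,150],speed=200))
d=cam('wrist'); cv2.imwrite('pics/held.png',d['img']); print(robot.current_t(),robot.current_gripper_width()*93)
E
```

```text
False False
60.40503529854256 10.27736485004425 [0.64236822 0.47052053 5.18003082] [522.87761999 109.72762237  86.94897369]
False 60.04042356829127 6.809328496456146 [ 0.04848588 -1.00484777 -1.58344198]
False
9.3333 60.30300979507015
```

View pics/held.png

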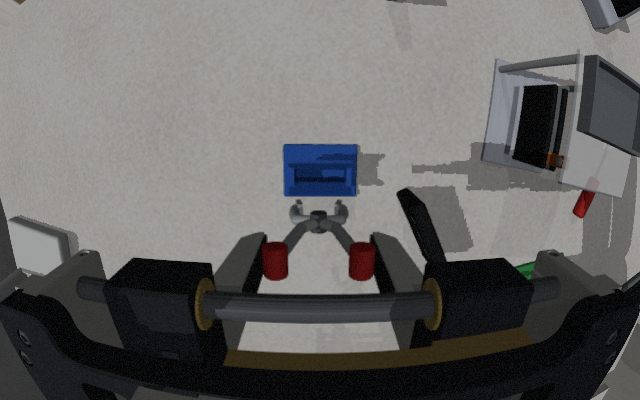

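The pliers hang straight in the fingers, with barrels at (275,260) and (361,260), jaws at about (320,210), and the empty caddy slot at (320,173). Next comes the pre-pose in front of the stand and a check of where the jaws are relative to the stud.

```bash
cat > st.py <<'E'
from h import *
yaw=np.radians(-14.8); stud=np.array([521.,-188.,107.5]); X=np.array([np.cos(yaw),np.sin(yaw),0]); Y=np.array([-X[1],X[0],0]); a=np.radians(38)
d=X*np.sin(a)-np.array([0,0,np.cos(a)]); O=lean(yaw,a,-1)
def tcp(back,L=97,dy=0,dz=0): return stud-d*(L-19)-X*back+Y*dy+[0,0,dz]
def barrels(D):
    h=cv2.cvtColor(D['img'],cv2.COLOR_BGR2HSV); h[...,0]=(h[...,0].astype(int)+90)%180
    k,l,s,c=cv2.connectedComponentsWithStats(cv2.inRange(h,(82,150,40),(95,255,255)))
    return [c[i] for i in sorted(range(1,k),key=lambda i:-s[i,4])[:2]]
E
python3 - <<'E'
from st import *
D=cam('wrist'); T=robot.current_tcp_pos(); Rt=Rm(robot.current_eef_rot()); B=barrels(D)
e,_=ray(D,320,200,True); r=[ray(D,*b,True)[1] for b in B]
s=46/np.linalg.norm(r[0]-r[1]); print('barrels tool frame',[(Rt.T@(e+s*q-T)).round(1) for q in r],B)
for q in [robot.inverse_kinematics(tcp(b),O) for b in(90,45,0)]: print(q)
robot.move_ptp(tcp(90,dz=40),O)
robot.move_linear(tcp(90),speed=150)
robot.move_linear(tcp(45),speed=150)
D=cam('wrist'); cv2.imwrite('pics/pre.png',cv2.resize(D['img'][30:270,160:480],(800,600),interpolation=cv2.INTER_CUBIC))
import pickle; pickle.dump(D,open('pre.pkl','wb'))
print(robot.current_tcp_pos()-tcp(45),robot.current_gripper_width()*93,robot.current_contact_force(),robot.current_t())
E
```

```text
barrels tool frame [array([  0.7,  23.3, -20.4]), array([  0.9, -22.7, -20.3])] [array([361.53846154, 260.58275058]), array([274.68192488, 260.30399061])]
[-1.11950939 -0.33816617  2.44054886  0.77597778  0.7299452   0.19694628]
[-0.94887104 -0.20785275  2.36730419  0.78578184  0.58762144  0.29915205]
[-0.83538783 -0.09980897  2.28717741  0.7726591   0.50201312  0.38966983]
[-0.15128255  0.80514502  0.09253079] 60.445874290681296 [-0.26811094  0.37095632 -1.77694121] 11.5333
```

View pics/pre.png

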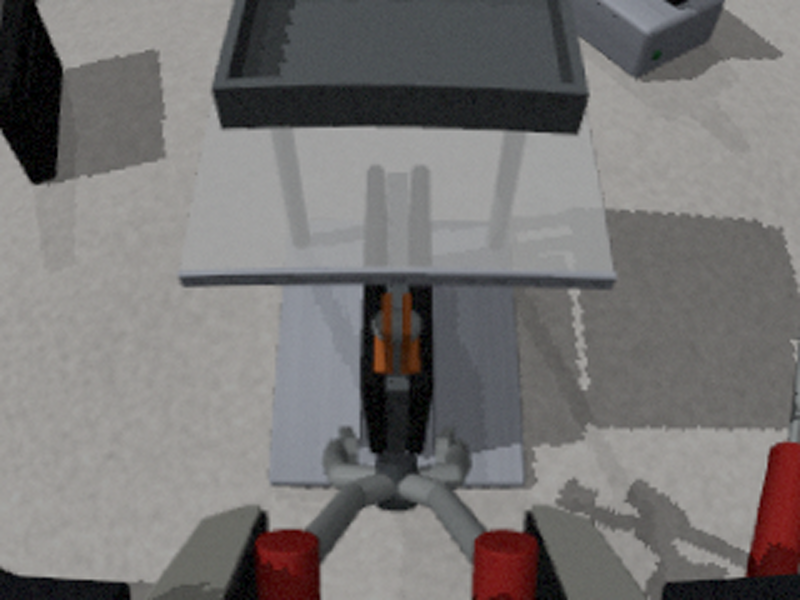

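The pliers (pivot at (397,465)) are centred on the ears (397,330). The shelf and base front edges run level in the picture, so the yaw is right. I'll check the stud estimate by reprojection, then go in.

```bash
python3 - <<'E'
from st import *
import pickle
D=pickle.load(open('pre.pkl','rb'))
pr=lambda p:((proj(D,p,True)-[160,30])*2.5).round(0)
for nm,p in dict(capL=stud+Y*9,capR=stud-Y*9,earfront=stud-X*8+[0,0,9],earback=stud+X*8+[0,0,9],basefrontL=stud*[1,1,0]-X*27+Y*60,basefrontR=stud*[1,1,0]-X*27-Y*60,shL=stud*[1,1,0]+[0,0,174]-X*20+Y*60,shR=stud*[1,1,0]+[0,0,174]-X*20-Y*60).items(): print(nm,pr(p))
E
```

```text
capL [372. 322.]
capR [423. 322.]
earfront [397. 330.]
earback [397. 290.]
basefrontL [270. 485.]
basefrontR [523. 485.]
shL [179. 269.]
shR [617. 270.]
```

Everything reprojects within about 2 mm, so I'm going in and squeezing.

```bash
python3 - <<'E'
from st import *
s=robot.move_linear(tcp(0,96.5),speed=60,f_stop=8); print('stop',s,robot.current_tcp_pos()-tcp(0,96.5),robot.current_contact_force())
if not s:
    for w in (46,40,36,32):
        robot.move_gripper(w/93); print(w,round(robot.current_gripper_width()*93,1),robot.current_finger_force(),robot.current_contact_force().round(1))
    robot.sleep(0.4); print(round(robot.current_gripper_width()*93,1),robot.current_finger_force())
D=cam('wrist'); cv2.imwrite('pics/sq.png',cv2.resize(D['img'][100:280,200:440],(800,600),interpolation=cv2.INTER_CUBIC)); print(robot.current_t())
E
```

```text
stop False [-0.18005609  0.40993018 -0.33874753] [-0.34642885 -0.56726676 -1.08345069]
46 46.4 8.727173209190369 [-0.1  0.3 -1.2]
40 40.4 9.587941467761993 [ 0.5  1.4 -0.8]
36 36.4 14.797878563404083 [-4.6  1.3  4.2]
32 32.8 15.345584750175476 [-5.2  1.7  5.9]
32.4 15.339700877666473
14.4167
```

View pics/sq.png

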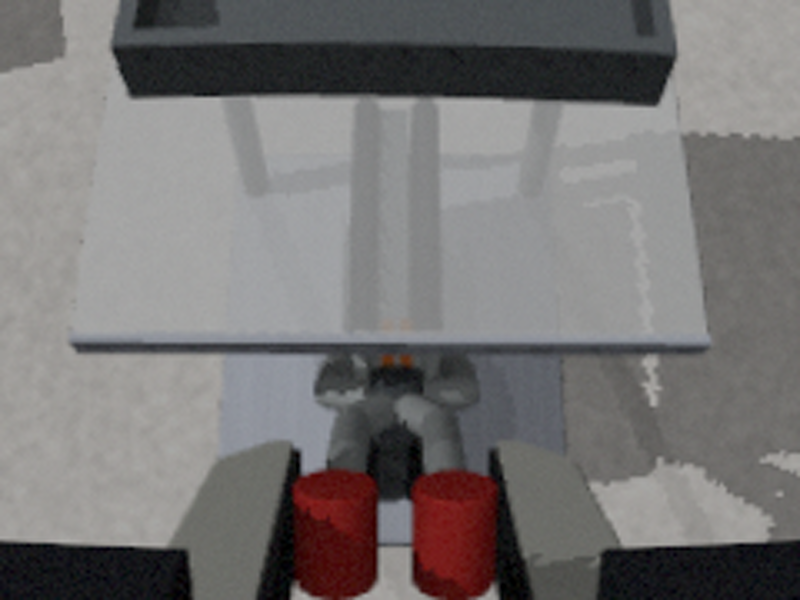

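The jaws are closed around the ears at 32.4 mm, near the 33 mm given for a shut stud. I'll squeeze at full grip to be sure, then open and look.

```bash
python3 - <<'E'
from st import *
robot.move_gripper(27/93); robot.sleep(0.5); print(round(robot.current_gripper_width()*93,1),robot.current_finger_force(),robot.current_contact_force().round(1))
for w in (36,45,60): robot.move_gripper(w/93); print(w,round(robot.current_gripper_width()*93,1),robot.current_finger_force(),robot.current_contact_force().round(1))
robot.sleep(0.2)
print(robot.move_linear(tcp(45,96.5),speed=80,f_stop=10),robot.current_contact_force().round(1))
D=cam('wrist'); T=robot.current_tcp_pos(); Rt=Rm(robot.current_eef_rot()); B=barrels(D)
e,_=ray(D,320,200,True); r=[ray(D,*b,True)[1] for b in B]
s=46/np.linalg.norm(r[0]-r[1]); print('barrels tool frame',[(Rt.T@(e+s*q-T)).round(1) for q in r],B)
cv2.imwrite('pics/post.png',cv2.resize(D['img'][30:270,160:480],(800,600),interpolation=cv2.INTER_CUBIC)); print(robot.current_t())
E
```

```text
27.7 18.34000915288925 [-6.4  0.8  5.7]
36 36.4 9.94962528347969 [ 0.3 -1.1 -0.2]
45 45.5 8.781576454639435 [-0.2  0.6 -0.5]
60 60.1 6.783765032887459 [ 0.9  0.2 -2. ]
False [-0.  -0.4 -1.6]
barrels tool frame [array([ 31.9,  61.1, -62.6]), array([ 17.9,  18.2, -53.8])] [array([471.2833843 , 234.60244648]), array([361.44709898, 260.5221843 ])]
17.5583
```

View pics/post.png

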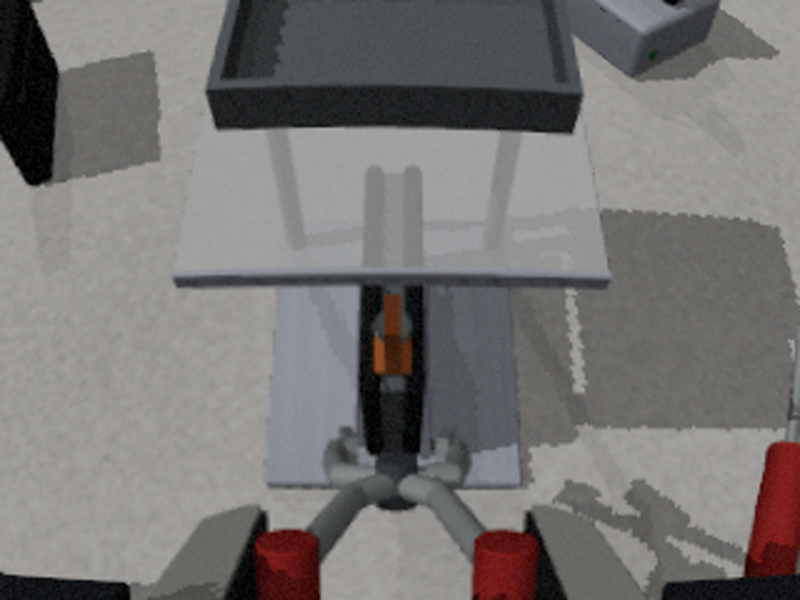

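The two ears now touch (about x 384–402, one strip where there were two with a gap), so the stud looks shut. I'll check the width numerically from the saved pictures.

```bash
python3 - <<'E'
import cv2,numpy as np
for n in('pre','post'):
    im=cv2.imread(f'pics/{n}.png'); h=cv2.cvtColor(im,cv2.COLOR_BGR2HSV)
    m=((h[...,0]>=5)&(h[...,0]<18)&(h[...,1]>110)&(h[...,2]>60))[285:380,340:450]
    print(n,[(285+y,340+np.flatnonzero(m[y]).min(),340+np.flatnonzero(m[y]).max(),int(m[y].sum())) for y in(15,22,30,40,55,65,75,80) if m[y].any()])
    print([int(v) for v in im[322:330,360:436:2].mean(axis=(0,2))])
E
```

```text
pre [(300, np.int64(383), np.int64(411), 17), (307, np.int64(383), np.int64(410), 18), (315, np.int64(383), np.int64(410), 16), (325, np.int64(383), np.int64(410), 17), (340, np.int64(374), np.int64(417), 15), (350, np.int64(374), np.int64(417), 27), (360, np.int64(374), np.int64(418), 30), (365, np.int64(373), np.int64(419), 35)]
[127, 83, 36, 13, 15, 32, 63, 77, 65, 62, 62, 59, 54, 51, 49, 53, 64, 72, 72, 71, 73, 56, 43, 49, 51, 59, 68, 71, 68, 66, 47, 28, 17, 11, 9, 10, 44, 79]
post [(300, np.int64(384), np.int64(400), 17), (307, np.int64(384), np.int64(400), 17), (315, np.int64(384), np.int64(400), 17), (325, np.int64(384), np.int64(400), 17), (340, np.int64(373), np.int64(409), 13), (350, np.int64(373), np.int64(411), 29), (360, np.int64(373), np.int64(410), 38), (365, np.int64(373), np.int64(410), 36)]
[57, 28, 20, 19, 20, 28, 43, 54, 54, 58, 63, 65, 59, 49, 48, 50, 51, 51, 51, 55, 59, 68, 73, 69, 66, 56, 31, 14, 16, 14, 8, 20, 44, 63, 77, 83, 85, 84]
```

The ears' outer width went from 28 to 17 px, equal to the orange alone, so there is no gap left and the stud is shut. The barrels sit at the same pixels as before, so nothing slipped. Returning to the caddy.

```bash
python3 - <<'E'
from st import *
pk=ori([0,0,-1],[-6.6,-48.6,0]); g=np.array([522.2,109.6,86.8])
robot.move_linear(tcp(90,96.5),speed=150); robot.move_linear(tcp(90,dz=50),speed=150)
robot.move_ptp(g+[0,0,150],pk); robot.move_linear(g+[0,0,60],speed=120)
D=cam('wrist'); cv2.imwrite('pics/ins.png',cv2.resize(D['img'][100:280,200:440],(800,600),interpolation=cv2.INTER_CUBIC))
print(robot.current_tcp_pos()-g,robot.current_contact_force().round(1))
for z in (30,15,5,0):
    s=robot.move_linear(g+[0,0,z],speed=40,f_stop=8); print(z,s,(robot.current_tcp_pos()-g).round(2),robot.current_contact_force().round(1))
    if s: break
print(robot.current_t())
E
```

```text
[ 0.7496427  -0.24139989 61.05972361] [ 1.  -0.3 -0.8]
30 False [ 0.17 -0.   30.13] [ 0.1 -0.2 -1.1]
15 False [-0.19 -0.02 14.72] [-0.9 -0.4 -1.1]
5 False [-0.28 -0.01  4.64] [ 0.2  0.6 -1. ]
0 False [ 0.51 -0.1   0.3 ] [0.8 0.  1.9]
22.775
```

View pics/ins.png

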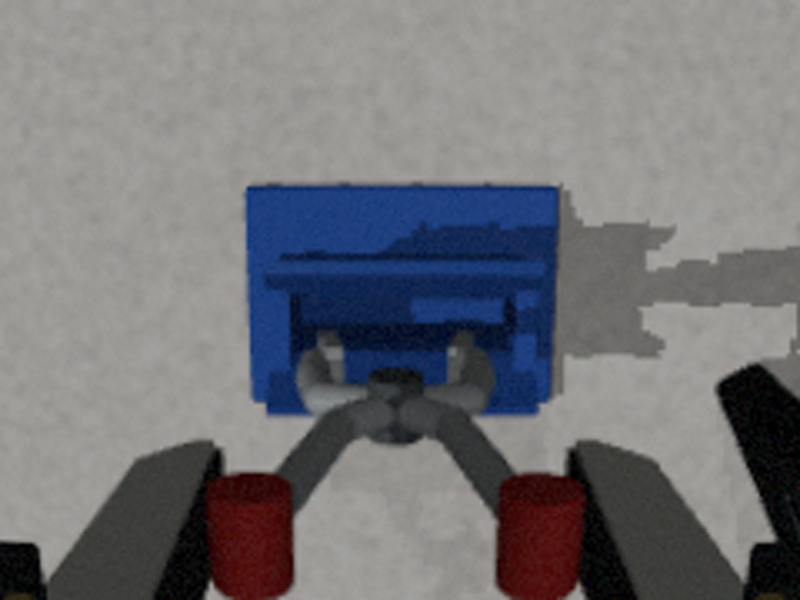

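The jaws went into the slot cleanly, to the same depth as at pick-up, with about 3 N showing floor contact. Releasing and backing off upward.

```bash
python3 - <<'E'
from st import *
g=np.array([522.2,109.6,86.8])
for w in(64,72,93): robot.move_gripper(w/93)
robot.sleep(0.3); print(robot.current_finger_force(),robot.current_contact_force().round(1))
robot.move_linear(g+[0,0,35],speed=60); robot.move_linear(g+[-30,0,114],speed=150); robot.sleep(0.5)
D=cam('wrist'); print(robot.current_t(),'red now',[b.round(1) for b in barrels(D)],'at this place before c1: (285,171) (343,169)',(robot.current_tcp_pos()).round(1))
S=cam('scene'); W=D['img'][60:260,180:460]
cv2.imwrite('pics/fin.png',np.hstack([cv2.resize(W,(400,286)),cv2.resize(S['img'][100:340,110:446],(400,286))]))
E
```

```text
0.0 [-0.1  0.3  0. ]
26.375 red now [array([601.3, 187.6]), array([284.9, 167.6])] at this place before c1: (285,171) (343,169) [492.2 109.6 200.7]
```

View pics/fin.png

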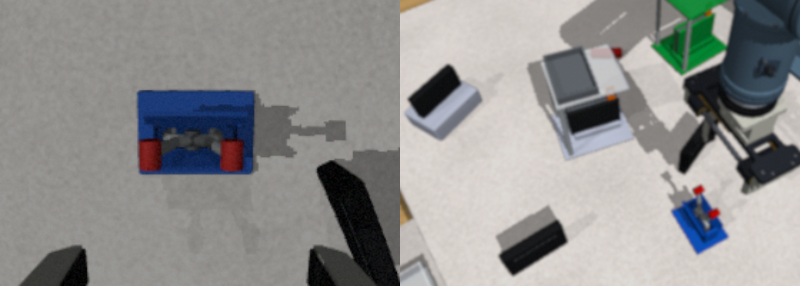

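The pliers stand upright in the caddy at (195,140), as they did at first, and the drives, bumper and stand are where they were. Handing in.

```bash
python3 -c "
from bench import robot
print(robot.hand_in())"
```

```text
the job is handed in; nothing more can be done
None
```

I squeezed the press stud shut with the pliers' jaws (in the wrist view its ears now touch with no gap), stood the pliers back upright in the caddy, left the drives, bumper case and screwdriver untouched, and handed the job in at about 26 s; no verdict was returned.

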